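# Postage photo: weigh the kit and raise the phone

## Task

We need the postage photo of this kit: stand the tall round tub upright in the middle of the scale's pan, gently so that the pan is not driven down to its stop, and let go of it. Then squeeze the release paddle in on the grip of the phone stand, draw the mast up past its first stop to the second one at the very top, and finish while still holding it up there with the paddle squeezed in, so that I can check the framing before it locks. Leave everything else on the table where it is.

Things in the scene. Friction and masses are not known exactly. Their poses are not given: they have to be found in the camera images.
- tall_tub_center (a point): the tall round tub: upright clear plastic cylinder with plywood parts inside and a white push-on lid, 53 mm across, 62 mm tall, 0.2 to 0.3 kg, loose on the table. This point is its centre, 31 mm above its underside; z up.
- pan_center (a point): the scale: white spring scale with a round dial, and on top a flat round steel pan 150 mm across. This point is the centre of the pan's top face, 100 mm above the table when unloaded; it moves with the pan. z up. The housing below is at most 150 mm across.
- pan (a joint): how far the scale's pan has sunk, m: 0 unloaded, 0.012 on its bottom stop; spring about 800 N/m (the tub alone sinks it 2.5 to 4 mm; some 9 N reaches the stop).
- foot_center (a point): the phone stand: heavy round steel foot that stays put, 156 mm across, 16 mm high; this point is the middle of its underside. On it an upright tube, 24 mm across, with a collar 34 mm across whose top is 161 mm above the table; out of it comes the telescoping mast with the grip block on top.
- grip_center (a point): centre of the black upright grip block on top of the mast, 196 mm above the table when stowed; it rises with the mast. z up; the block is 30 mm along its x, 28 mm along y, 60 mm along z (30 mm above and below this point). The release paddle stands out of its +x face; the -x face is plain with fine ribs. Pinching the block along its x, from above, presses the paddle.
- paddle_face (a point): middle of the outer face of the steel release paddle (18 mm wide, 36 mm tall), level with the block's centre and 22 mm from it along the block's +x, so paddle and block together measure 37 mm, or 32 mm with the paddle fully in (it goes in towards -x).
- phone_center (a point): centre of the phone held out on the block's -y side by a 10 mm arm (arm 18 mm below the block's centre). Phone 150 mm long along the block's x, leaning; it spans 75 to 135 mm from the mast along -y, and its top is 20 mm above the block's centre. It rises with the mast. Nothing to grasp.
- release (a joint): how far the release paddle is pressed, m: 0 out, 0.005 fully in; spring 6 N at the start, 12 N fully in, so squeeze well over 12 N. The locking pin comes clear of its hole at about 0.0035 (10 N).
- mast (a joint): how far the mast is drawn up, m: 0 stowed, 0.055 first stop, 0.110 second stop, where its travel ends. At each the pin snaps in and locks when the paddle is let out (about 1.5 mm of play); with the paddle fully in the mast slides freely, past the first stop too. It weighs 0.37 kg with the phone, plus about 1 N of friction, and if let go between stops it may stay or slide down.
- low_tub_center (a point): bystander: low round tub with a white lid, 81 mm across, 34 mm tall; the point is its centre. Leave alone.
- square_tub: bystander: clear oblong lidded tub, 85 x 65 x 35 mm; origin under its centre. Leave alone.
- house: bystander: little plywood house with a pointed round roof, 68 mm across, 78 mm tall; origin under its centre. Leave alone.
- glue: bystander: white glue bottle, 38 mm across, 125 mm tall, upright; origin under its centre. Leave alone.
- tape: bystander: roll of paper tape lying flat, 96 mm across, 24 mm tall; origin under its centre. Leave alone.
- frames: bystander: stack of plywood frames, about 75 x 65 x 18 mm; origin under its centre. Leave alone.
- brush: bystander: small glue brush lying flat, 170 mm long along its x. Leave alone.
There are look-alikes about, which are no part of the job. Leave any orange or purple look-alike of the part that bears tall_tub_center alone.

How it is judged:
By the outcome, as a careful person would: the job done as asked, in the order asked, and still so for the second after the job is handed in, while the arm keeps its last pose, push and grip.
It also fails if it takes over 58 s, if anything falls off the work surface, if the arm or the gripper's body presses on something with over 40 N, if the wrist force passes 120 N, or if a joint passes its speed limit or range.

## Robot

A 6-joint arm with a two-finger parallel gripper is mounted at the origin on the work surface. World frame = base frame: x ahead of the robot, y to its left, z up, the work surface at z = 0. Lengths are in m, angles in rad, forces in N, time in s.
With the tool pointing down it reaches from about 0.35 to 0.975 m from the base axis. Payload 7.1 kg.
Tool frame: the origin (TCP) lies midway between the tips of the shut fingers; the grasp point (between the pads) lies 19 mm behind it; z points along the fingers, y is the line along which they close (so a half turn about z gives the same grasp; the last joint's range is limited). The gripper opens to 88 mm and grips with 3 to 60 N. Pads are 20 mm wide; open, the fingers measure 115 mm over their backs; the gripper's body (75 mm by 178 mm) begins 61 mm behind the grasp point.
Start: joints at [-1.237, 0.423, 1.63, -0, 1.089, -0.019], TCP at [0.216, -0.586, 0.223] pointing down, gripper open.
Joint ranges: [-3, 3], [-0.9, 2.11], [0.09, 2.58], [-1.31, 4.45], [0.11, 2.69], [-2.54, 2.54]. Speed limits (rad/s): [2.39, 2.39, 3.01, 3.14, 3.14, 3.14].

## Interface

Orientations are given as a unit quaternion [w, x, y, z].
In Python, from station import move_pose, movel, movej, command_gripper, wait, inverse_kinematics, read_camera, camera_info, MotionError, job_done, get_time, get_joint_pos, get_qvel, get_effort, get_tcp_pos, get_ee_rot, get_ft_force, get_ft_torque, get_grip_width, get_finger_force gives the robot as it stands. Calls block until the motion is done:
- move_pose(position, orientation): joint-space move of the TCP to a pose.
- movel(position, frame=None, v=0.15, until_force=None): straight line of the TCP; frame=None keeps the orientation; v is the mean speed in m/s. With until_force (N) it stops when the force on the tool has changed by that much, and returns True; else False.
- movej(angles): joint-space move.
- command_gripper(opening): opening from 0.0 (shut) to 1.0 (fully open); the grip force is fixed at half the most; returns when the fingers have stopped.
- wait(seconds).
- inverse_kinematics(position, orientation): joint angles nearest the present ones, or None.
- read_camera(name): name is "side" or "top"; returns the picture (420x560x3 uint8, red, green, blue); there is no depth.
- camera_info(name): a dict with "intrinsics" (3x3 intrinsics, pixels), "dist" ([k1, k2, p1, p2, k3] as OpenCV has them; the pictures are not rectified), "T" (4x4, takes a point from camera to world coordinates). Camera axes: x right, y up, looking along -z (the intrinsics and any distortion apply to the point x, -y, -z); pixel columns grow to the right and rows downward; lengths in m; the calibration is good to about 2 mm. A picture is of the moment at which its call begins. camera_info takes no time and is no camera call.
A pose or a line that the arm cannot do raises MotionError and nothing moves.
- job_done(): hands the job in; it is judged then, once.
Readings, each from a call of its own:
- get_time(): time.
- get_joint_pos(): joint angles.
- get_qvel(): joint speeds.
- get_effort(): joint torques, N m.
- get_tcp_pos(): TCP position.
- get_ee_rot(): TCP orientation.
- get_ft_force(): force on the tool from outside, world axes, zero at the start.
- get_ft_torque(): the same for the moment, N m.
- get_grip_width(): opening from 0.0 (shut) to 1.0 (fully open).
- get_finger_force(): force on a finger pad.
Only numpy, scipy, OpenCV 4.12 (cv2) and the standard library are available. Lean on these libraries where they do the work, as an engineer would, in place of code of your own. Each camera call takes 0.05 s, during which the arm holds its last target. There are 200 camera calls.

## Working session

There is one attempt and no reset: what is moved stays moved. The work goes in short steps, each a Python script; the robot and the scene stay as the last script left them, time stands still between calls to the robot, and variables do not carry over. Pictures are saved under pics/ and viewed, at most 10 in all, crops included, and the job is handed in when it is done.

```bash
mkdir -p pics
python3 - <<'E'
from station import *
import cv2,numpy as np
for n in("side","top"):
    cv2.imwrite(f"pics/{n}0.png",read_camera(n)[:,:,::-1]); i=camera_info(n); print(n,np.round(i["intrinsics"],1).tolist(),i["dist"],np.round(i["T"],3).tolist())
print(get_time(),get_ee_rot())
E
```

```text
side [[523.6, 0.0, 272.0], [0.0, 523.6, 206.7], [0.0, 0.0, 1.0]] [-0.06853234  0.          0.          0.          0.        ] [[-0.999, 0.028, -0.039, 0.497], [-0.046, -0.78, 0.624, 0.963], [-0.013, 0.625, 0.78, 1.229], [0.0, 0.0, 0.0, 1.0]]
top [[416.0, 0.0, 288.1], [0.0, 416.0, 208.1], [0.0, 0.0, 1.0]] [-0.03353101  0.          0.          0.          0.        ] [[-0.006, 0.998, -0.064, 0.497], [-1.0, -0.004, 0.029, 0.074], [0.029, 0.064, 0.998, 1.19], [0.0, 0.0, 0.0, 1.0]]
0.1 [-6.88419664e-04  9.84480983e-01  1.75489910e-01 -1.11282856e-04]
```

View pics/side0.png

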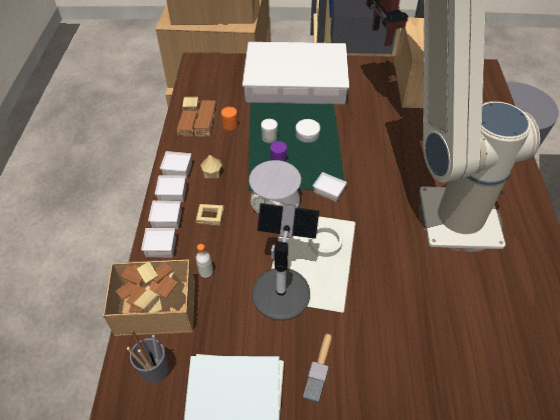

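View pics/top0.png

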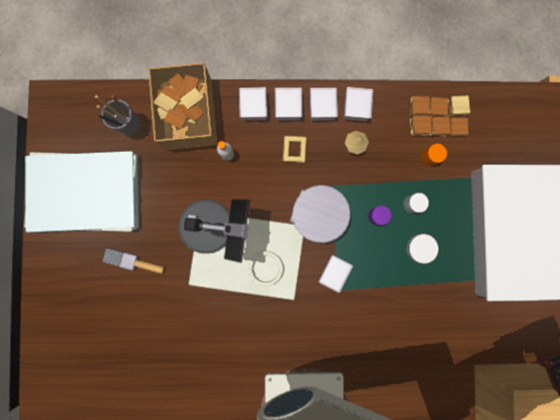

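```bash
cat > h.py <<'E'
from station import *
import cv2,numpy as np
F=np.diag([1,-1,-1.])
def ray(n,uv):
    i=camera_info(n); p=cv2.undistortPoints(np.array([[uv]],float),np.array(i["intrinsics"]),np.array(i["dist"]))[0,0]
    T=np.array(i["T"]); return T[:3,3],T[:3,:3]@F@np.array([p[0],p[1],1.])
def plane(n,uv,z):
    o,d=ray(n,uv); return o+d*(z-o[2])/d[2]
def tri(a,b):
    (o1,d1),(o2,d2)=ray("top",a),ray("side",b)
    s=np.linalg.lstsq(np.c_[d1,-d2],o2-o1,rcond=None)[0]; p,q=o1+s[0]*d1,o2+s[1]*d2
    return (p+q)/2,np.linalg.norm(p-q)
def proj(n,P):
    i=camera_info(n);T=np.linalg.inv(np.array(i["T"])); c=F@(T[:3,:3]@np.array(P)+T[:3,3])
    return cv2.projectPoints(c[None],np.zeros(3),np.zeros(3),np.array(i["intrinsics"]),np.array(i["dist"]))[0][0,0]
def blobs(im,box,f,amin=40):
    x0,y0,x1,y1=box; hsv=cv2.cvtColor(im,cv2.COLOR_RGB2HSV)[y0:y1,x0:x1].astype(int)
    m=f(hsv[...,0],hsv[...,1],hsv[...,2]).astype(np.uint8)
    cs=cv2.findContours(m,cv2.RETR_EXTERNAL,cv2.CHAIN_APPROX_NONE)[0]
    return [(cv2.contourArea(c),np.array(cv2.fitEllipse(c)[0])+[x0,y0],np.round(cv2.fitEllipse(c)[1],1)) for c in cs if cv2.contourArea(c)>amin]
E
python3 - <<'E'
from h import *
t,s=read_camera("top"),read_camera("side")
def show(n,im,box,f,zs):
    for a,c,ax in blobs(im,box,f):
        print(n,a,np.round(c,1),ax,[np.round(plane(n,c,z),3).tolist() for z in zs])
w=lambda h,s,v:(s<45)&(v>170)
show("top",t,(400,188,436,220),w,[.062]);show("side",s,(255,115,285,145),w,[.062])
p=lambda h,s,v:(v>110)&(s<60)
show("top",t,(285,178,356,250),p,[.1]);show("side",s,(245,160,305,205),p,[.1])
dk=lambda h,s,v:(v<110)&(s<60)
show("top",t,(170,190,228,262),dk,[.016]);show("side",s,(245,268,315,320),dk,[.016])
A=cv2.resize(t[190:270,170:260],(520,462),interpolation=2)
B=cv2.resize(s[195:320,240:330],(280,389),interpolation=2)
C=np.zeros((580,800,3),np.uint8); C[:462,:520]=A; C[:389,520:]=B
D=cv2.resize(s[110:170,240:330],(277,185),interpolation=2); C[390:575,521:798]=D
C[462:578,:240]=cv2.resize(t[140:230,350:450][25:85],(240,116))
cv2.imwrite("pics/crop.png",C[:,:,::-1])
E
```

```text
top 255.5 [418.5 202.1] [17.6 18.6] [[0.584, -0.318, 0.062]]
side 128.0 [268.6 124.2] [11.2 15.1] [[0.583, -0.316, 0.062]]
top 2965.0 [317.  216.7] [54.1 74.3] [[0.544, -0.033, 0.1]]
side 1912.5 [274.7 183.5] [47.1 54.7] [[0.55, -0.025, 0.1]]
top 2137.5 [205.2 227.5] [49.5 60.1] [[0.518, 0.273, 0.016]]
side 2300.0 [280.5 293.7] [51.  57.4] [[0.522, 0.284, 0.016]]
```

View pics/crop.png

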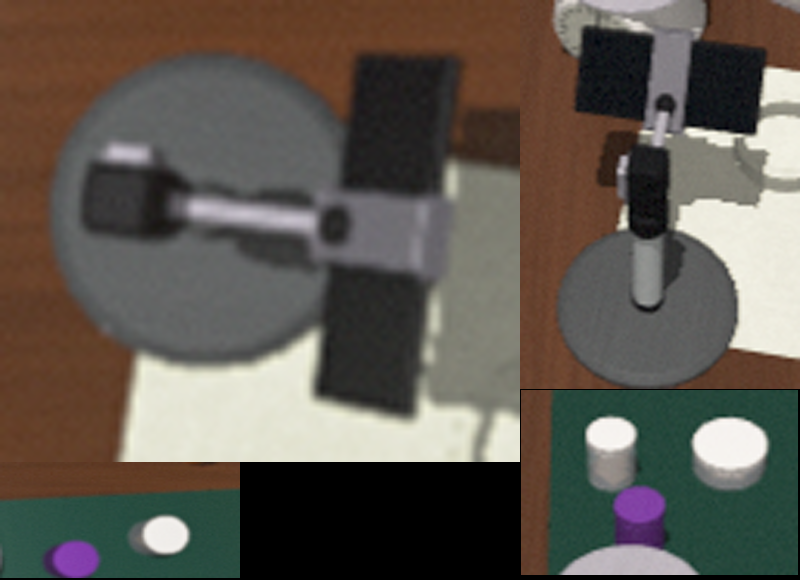

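White-lidded tub at top (418,202) / side (269,124) is the one meant: same size as purple (381,215) and orange (437,153), but white-lidded; the low tub (424,248) is wider. The block's top is near top (190,224), with the paddle facing image-up (+x).

Run:
```python
from h import *
t,s=read_camera("top"),read_camera("side")
for n,im,(x0,y0,x1,y1) in(("top",t,(285,178,356,250)),("side",s,(240,158,310,206))):
    c=im[y0:y1,x0:x1].astype(int); m=((c[...,2]>=c[...,0]-3)&(c[...,1]<c[...,0]+3)&(c[...,0]>100)).astype(np.uint8)
    k=max(cv2.findContours(m,0,1)[0],key=cv2.contourArea); k=cv2.convexHull(k)
    e=cv2.fitEllipse(k); b=cv2.boundingRect(k); q=np.array(e[0])+[x0,y0]; print(n,q,e[1],b,plane(n,q,.1), np.array([b[0]+b[2]/2+x0,b[1]+b[3]/2+y0]))
print("foot",plane("top",(206,226.2),.016),plane("side",(280.8,293.5),.016))
print("block top",plane("top",(190.4,224.3),.226),"pad",plane("top",(192.5,216),.214))
P=[plane("top",(170+x/5.78,190+y/5.78),z) for x,y,z in((355,55,.2),(315,395,.2),(460,60,.2),(415,415,.2))]
print(np.degrees([np.arctan2(*(P[i]-P[i+1])[[1,0]]) for i in(0,2)]))
for yaw in(-.1,):
  g=np.array([.523,.278,.226]); print(proj("top",g),proj("side",g))
for p in([.543,-.033,.25],[.523,.278,.45]):
  print(inverse_kinematics(p,[0,1,0,0]),inverse_kinematics(p,[0,.7071,.7071,0]),inverse_kinematics(p,[0,.7071,-.7071,0]))
```

```text
top [321.18613434 213.75119019] (55.94757843017578, 56.97793960571289) (8, 8, 57, 57) [ 0.55144823 -0.0444549   0.1       ] [321.5 214.5]
side [274.6003952  179.21095467] (38.79445266723633, 51.53551483154297) (9, 2, 52, 39) [ 0.55113887 -0.04149106  0.1       ] [275.  179.5]
foot [0.52216864 0.27126333 0.016     ] [0.52150123 0.28389271 0.016     ]
block top [0.52214733 0.27196772 0.226     ] pad [0.54184951 0.269692   0.214     ]
[-6.55760494 -7.22642305]
[187.78165731 223.94293626] [280.25182593 246.38693971]
[-8.25754965e-02  2.72210734e-01  1.78484693e+00 -4.44089210e-16
  1.08453499e+00  1.48822083e+00] [-8.25754965e-02  2.72210734e-01  1.78484693e+00 -4.44089210e-16
  1.08453499e+00 -8.25754965e-02] None
[ 4.68474219e-01  2.00914286e-01  1.42590342e+00 -4.44089210e-16
  1.51477495e+00  2.03927055e+00] [ 4.68474219e-01  2.00914286e-01  1.42590342e+00 -4.44089210e-16
  1.51477495e+00  4.68474219e-01] None
```

Run:
```python
from h import *
q=[0,.70711,.70711,0]
move_pose([.5835,-.317,.2],q); command_gripper(1.0)
movel([.5835,-.317,.021],v=.15)
f0=get_ft_force(); command_gripper(0.45); print("w",get_grip_width()*.088,get_finger_force(),f0)
movel([.5835,-.317,.24],v=.2); wait(.2); print(get_ft_force()-f0,get_grip_width()*.088)
move_pose([.551,-.043,.24],q); movel([.551,-.043,.14],v=.15); wait(.2)
print(get_time(),get_tcp_pos(),get_ft_force())
t,s=read_camera("top"),read_camera("side")
C=np.hstack([cv2.resize(t[150:280,250:400],(400,347)),cv2.resize(s[120:250,200:350],(400,347))]); cv2.imwrite("pics/c2.png",C[:,:,::-1])
```

```text
w 0.05288850455933654 30.000145733356476 [ 0.11009917  0.50456552 -0.11991338]
[ 0.41380971 -0.61758927 -2.33842954] 0.05225151195838102
7.7083 [ 0.55173469 -0.04311393  0.14102928] [ 0.06985427 -0.74079739 -2.550523  ]
```

View pics/c2.png

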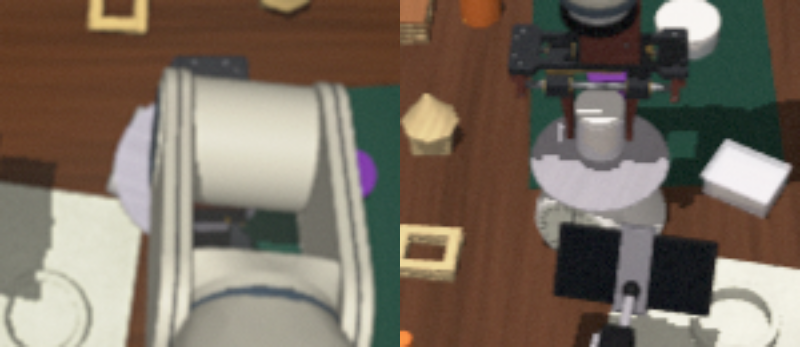

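Tub held upright above the pan (side crop, tub at (600,130), pan at (600,165)); lowering gently.

Run:
```python
from h import *
r=movel([.551,-.043,.116],v=.02,until_force=1.5); print(r,get_tcp_pos(),get_ft_force())
p=get_tcp_pos(); wait(.2); print(get_ft_force())
command_gripper(0.85); wait(.3)
movel([.551,-.043,.25],v=.15)
move_pose([.523,.274,.36],[0,np.cos(np.radians(41.5)),np.sin(np.radians(41.5)),0])
print(get_time(),get_tcp_pos())
t,s=read_camera("top"),read_camera("side")
w=lambda h,s,v:(s<30)&(v>200)
for n,im,b in(("side",s,(255,140,295,190)),("top",t,(300,190,345,240))):
  for a,c,ax in blobs(im,b,w,60): print(n,a,c,ax,plane(n,c,.159))
C=np.hstack([cv2.resize(t[150:280,250:400],(400,347)),cv2.resize(s[140:270,200:350],(400,347))]); cv2.imwrite("pics/c3.png",C[:,:,::-1])
```

```text
True [ 0.55074109 -0.0429702   0.11829858] [ 0.77885794  0.12801369 -1.35543875]
[ 1.21232069 -0.73255127 -1.04653455]
12.1417 [0.5230409  0.27312313 0.35921596]
top 334.0 [324.00085258 212.30546188] [20.2 21.2] [ 0.5520494  -0.04510566  0.159     ]
top 493.5 [311.46903038 215.94487953] [26.3 44.8] [ 0.54313231 -0.01373197  0.159     ]
```

View pics/c3.png

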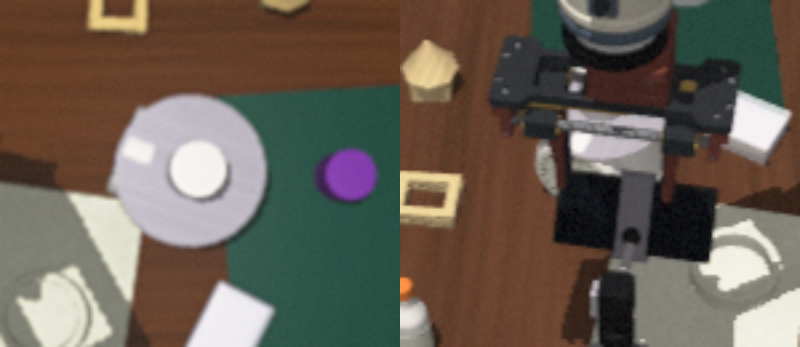

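Tub stands centred on the pan (measured (0.552,-0.045) vs pan (0.551,-0.044)). The block in the side crop at (617,285) agrees with the estimate.

Run:
```python
from h import *
command_gripper(1.0)
movel([.525,.275,.32],v=.15); r=movel([.525,.275,.180],v=.1,until_force=6); print(r,get_tcp_pos(),get_ft_force())
if not r:
    for o in(.6,.5,.45):
        command_gripper(o); print(get_grip_width()*.088,get_finger_force(),get_ft_force())
s=read_camera("side"); cv2.imwrite("pics/c4.png",cv2.resize(s[150:320,200:370],(600,600))[:,:,::-1]); print(get_time())
```

```text
False [0.52541924 0.27518798 0.18068153] [-1.28212478 -0.74331411 -0.75135981]
0.0527841221034329 0.0 [ 0.48740981  0.69804977 -0.90527203]
0.04422597865545587 0.0 [-0.23920783  0.35327389 -0.47398443]
0.039314276843373526 0.0711623509414494 [ 0.39777228 -1.07928239  0.01299243]
16.1167
```

View pics/c4.png

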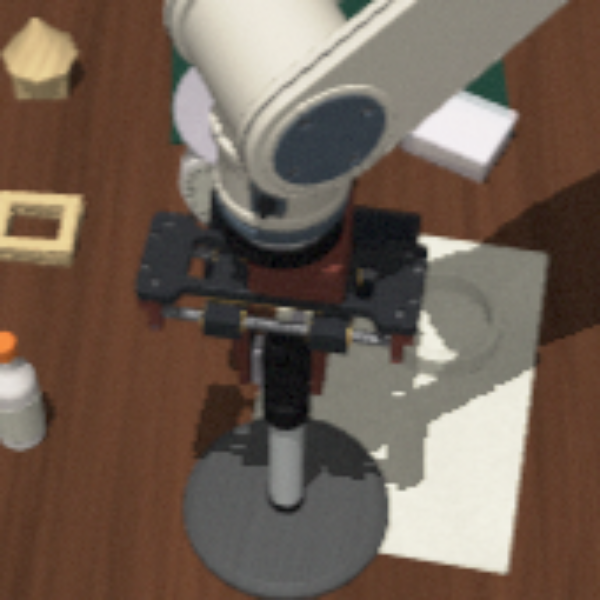

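Run:
```python
from h import *
print("near-bottom edge",plane("side",(280.75,150+428/3.53),.166))
f0=get_ft_force(); command_gripper(0.0); wait(.2); print(get_grip_width()*.088,get_finger_force(),get_ft_force()-f0,get_tcp_pos())
```

```text
near-bottom edge [0.52075589 0.30813792 0.166     ]
0.03058247892456675 30.07711350917816 [-9.60810353  0.79690167  4.36829557] [0.52302141 0.27523468 0.17998049]
```

Run:
```python
from h import *
f0=get_ft_force(); p=get_tcp_pos(); movel([.5215,p[1],p[2]],v=.02); wait(.2); print(get_ft_force(),get_tcp_pos(),get_ft_torque(),get_grip_width()*.088)
s=read_camera("side"); C=np.hstack([cv2.resize(s[225:285,250:310],(400,400),interpolation=2),cv2.resize(read_camera("top")[190:250,165:225],(400,400))]);cv2.imwrite("pics/c5.png",C[:,:,::-1])
for d in(-.012,.012):
  for x in(-.016,.016): print(proj("side",[.5215+x,.275+d,.180]))
```

```text
[ 4.76109289  0.23129489 -1.75409536] [0.52281833 0.27533811 0.18022836] [-0.18651395 -1.11003571 -0.22295186] 0.030174398967184275
[287.7834159  252.28604418]
[274.46477718 251.87046762]
[287.5005299  260.71729829]
[274.02433676 260.28882191]
```

View pics/c5.png

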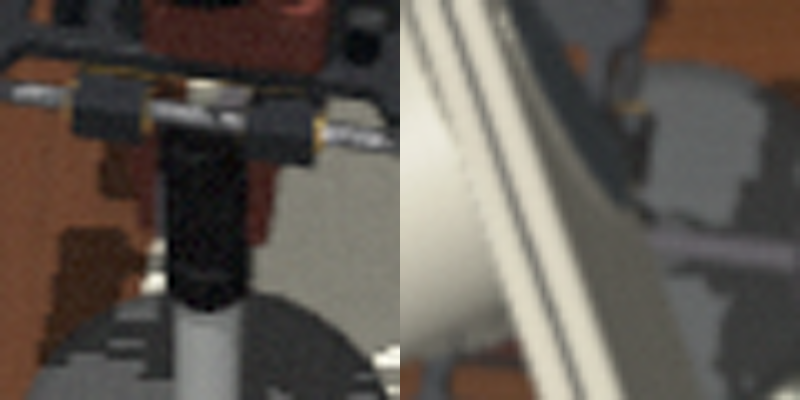

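Fingers straddle the block, but it sits ~5 mm further in +y; re-centre, squeeze and lift.

Run:
```python
from h import *
command_gripper(.5); movel([.5235,.280,.180],v=.03); wait(.2); f0=get_ft_force()
command_gripper(0.0); wait(.3); print(get_grip_width()*.088,get_finger_force(),get_ft_force()-f0)
p=get_tcp_pos(); z0=p[2]
for dz in(.01,.06,.105):
    r=movel([p[0],p[1],z0+dz],v=.05,until_force=14); print(dz,r,get_tcp_pos()-p,get_ft_force()-f0,get_grip_width()*.088)
    if r: break
print(get_time())
```

```text
0.03029821688492076 30.063535273075104 [-2.87920885 -0.38879315  0.57545361]
0.01 False [-9.64461525e-06  6.46807744e-06  1.03368980e-02] [-2.63980113  0.00544448 -2.27642222] 0.030550249109414528
0.06 False [-3.78706068e-05 -1.87369813e-05  5.99708788e-02] [-1.78426592  0.98326887 -2.63974491] 0.029891201932400763
0.105 False [-2.20812035e-05 -7.05617223e-06  1.05014040e-01] [-2.65256802  0.35121439 -2.85317826] 0.029786685912914904
21.5
```

Run:
```python
from h import *
p=get_tcp_pos(); f0=get_ft_force()
r=movel([p[0],p[1],p[2]+.012],v=.02,until_force=8); wait(.3); print(r,get_tcp_pos()-p,get_ft_force()-f0,get_grip_width()*.088,get_finger_force(),get_time())
s=read_camera("side");t=read_camera("top"); C=np.hstack([cv2.resize(s[130:310,200:380],(400,400)),cv2.resize(t[150:280,180:360],(400,289))[np.r_[0:289,[0]*111]]]);cv2.imwrite("pics/c6.png",C[:,:,::-1])
```

```text
True [-1.16281364e-04 -2.51165067e-05  4.02566050e-03] [ 2.86931483 -0.94559604 -0.50474366] 0.030185490589148774 29.94095429778099 22.2
```

View pics/c6.png

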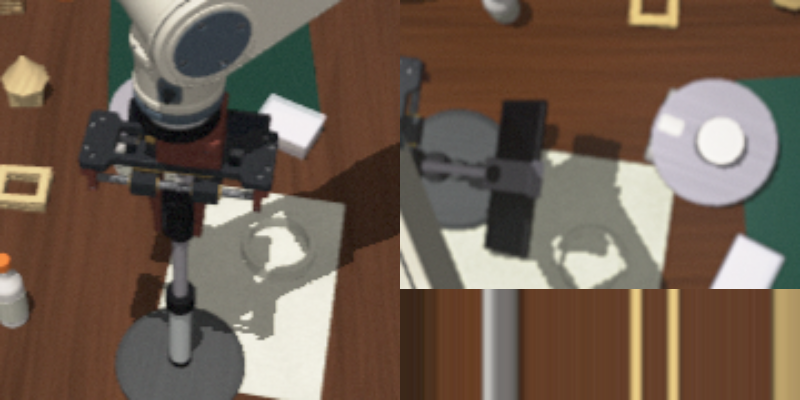

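The mast is drawn out (side crop (180,265)) and the tub still stands on the pan; last millimetres to the stop.

Run:
```python
from h import *
f0=get_ft_force()
for i in range(6):
    p=get_tcp_pos(); r=movel([p[0],p[1],p[2]+.0015],v=.01); wait(.25); print(get_tcp_pos()[2],get_ft_force()-f0,get_grip_width()*.088,get_finger_force())
    if get_ft_force()[2]-f0[2]<-5: break
print(get_time())
```

```text
0.2903904870054329 [ 1.27799751  1.64795811 -5.73787631] 0.030102357395214645 29.941199831664562
22.85
```

Run:
```python
from h import *
wait(.5); print(get_tcp_pos(),get_ft_force(),get_finger_force())
t=read_camera("top")
print([plane("top",c,.159) for a,c,ax in blobs(t,(314,198,345,230),lambda h,s,v:(s<30)&(v>200),100)])
print(job_done())
```

```text
[0.52336505 0.28002887 0.29039275] [  5.12475889   1.59137419 -10.39785639] 29.939666837453842
[array([ 0.55205145, -0.04492228,  0.159     ])]
the job is handed in; nothing more can be done
None
```

The job is handed in: the tub was set down gently and stands upright within about 2 mm of the pan's centre, and the mast was drawn up 110 mm to its second stop, with the gripper still holding it there and squeezing the paddle at 30 N; nothing else was handled, and no verdict has come back.

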